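# Find the loose bolt of the carving clamp and hold its guard open

### The arm

A 6-joint arm with a two-finger parallel gripper is mounted at the origin on the work surface. World frame = base frame: x ahead of the robot, y to its left, z up, the work surface at z = 0. Lengths are in m, angles in rad, forces in N, time in s.
With the tool pointing down it reaches from about 0.35 to 1 m from the base axis. Payload 7.1 kg.
Tool frame: the origin (TCP) lies between the finger pads; the fingertips stand 11 mm ahead of it and the grasp point (between the pads) lies 8 mm behind it; z points along the fingers, y is the line along which they close (so a half turn about z gives the same grasp; the last joint's range is limited). The gripper opens to 85 mm and grips with 20 to 120 N. Pads are 22 mm wide; open, the fingers measure 114 mm over their backs; the gripper's body (76 mm by 85 mm) begins 54 mm behind the grasp point. The pads swing forward as they close: fully open they stand 13 mm farther back than shut.
Start: joints at [1.122, 0.423, 1.63, -0, 1.089, -0.019], TCP at [0.26, 0.568, 0.202] pointing down, gripper open.
Joint ranges: [-3, 3], [-0.9, 2.11], [0.09, 2.58], [-1.31, 4.45], [0.11, 2.69], [-2.54, 2.54]. Speed limits (rad/s): [2.39, 2.39, 3.01, 3.14, 3.14, 3.14].

### API

Orientations are given as a rotation vector (axis times angle).
In Python, from bench import readout, imaging, ticket gives the robot as it stands.
- The arm moves only by the tool servo_tool, never from a script. Its arguments are lists of equal length, an entry for each row: "claw": the finger opening in m, from 0 to 0.0854; "xyz": the shift along the tool's x, y, z in m, a list of three; "delta_rot": the turn, a rotation vector about the tool's x, y, z in degrees, a list of three. A call has 1 to 10 rows; each row is the pose to reach, as a shift and turn from the pose commanded when the call began, along the tool's axes at that moment; what a row does not reach only later rows make up. A row lasts 1/8 s, in which the tool goes at most 62.5 mm and 10.7 degrees, less where a joint would pass 70% of its speed; a pose out of reach is approached as far as the arm can. A call with a gripper value outside its range is refused whole. The fingers move at their own pace and stop on an object; "squeeze" is the grip in N (left out, the last holds). Time passes only in rows, so rows that repeat a pose let the fingers close. It gives the time, the measured TCP pose, the force, the opening and the grip force at its end, in the units of the state.
- readout.get_state(): the state, without advancing time (a new reading comes with each control period).
- imaging.grab_frame(name): name is "scene" or "top" or "wrist"; returns a dict with "image" (420x560x3 uint8, red, green, blue), "fx", "fy", "cx", "cy" (pixels), "origin" and "attitude" of the camera in the world; the wrist camera has in their place "T_tool_cam" (4x4, takes a point from camera to tool coordinates, whose origin is the TCP and whose axes are the flange's). Camera axes: x right, y up, looking along -z (the intrinsics and any distortion apply to the point x, -y, -z); pixel columns grow to the right and rows downward; lengths in m; the calibration is good to about 2 mm. The wrist camera is an equidistant fisheye: a pixel r from the principal point sees the ray r / f radians off the axis. A picture is of the moment at which its call begins: read the wrist's pose just before it. There is no depth.
- ticket.job_done(): hands the job in; it is judged then, once.
The state is a dict: "clock": time; "joint_positions": joint angles; "joint_velocities": joint speeds; "joint_torque": joint torques, N m; "position": TCP position; "orientation": TCP orientation; "wrist_force": force on the tool from outside, world axes, zero at the start; "ft_torque": the same for the moment, N m; "gripper_width": opening from 0.0 (shut) to 1.0 (fully open); "grip_force": force on a finger pad.
Only numpy, scipy, OpenCV 4.12 (cv2) and the standard library are available. Lean on these libraries where they do the work, as an engineer would, in place of code of your own. Each camera call takes 0.05 s, during which the arm holds its last target. There are 200 camera calls.

### The job

Get the carving clamp ready: fit the loose handwheel squarely over the clamp's square spindle, fully down on its shoulder, and let go of it; then tap the three base bolts with the fingertips until you find the loose one, which sinks and stays down. Lift that bolt's yellow hinged guard well open (45 degrees or more) by its red grip and finish while still holding it open, so that I can get a spanner on the bolt; the other two guards stay shut, the wheel stays on, and the tools and things around are left where they are.

Things in the scene. Friction and masses are not known exactly. Their poses are not given: they have to be found in the camera images.
- handwheel: loose handwheel lying flat, 0.18 to 0.35 kg. Origin: centre of its underside, z up. Square black hub 34 x 34 mm, 50 mm tall, sides along its x and y, with a 19 mm square bore right through along z, sides parallel to the hub's. Red rim of 96 mm outer diameter and four spokes at the bottom, all below 15 mm; above that only the hub.
- spindle (a point): centre of the shoulder (64 x 64 mm, 50 mm above the bench) under the clamp's upright square steel spindle, which does not turn; z up, x and y along its sides and the clamp's. Spindle 16 x 16 mm to 36 mm above this point, then a stepped tip (12, 9 mm wide) to 43 mm. It fits the bore in any quarter turn, 1.5 mm play each side; a wheel fully down has its origin here.
- clamp: green carving clamp fixed to the bench. Origin: centre of the underside of its base plate, 200 (x) x 330 (y) x 30 mm; x away from the robot at yaw 0. Bolts in a row at x = -50 mm, 105 mm apart in y, each in a hinged guard; spindle at x = 50, y = 0; from x = 100 to 190 mm a jaw with a carved wooden block, up to 94 mm high. Yaw within 15 degrees of straight.
- bolt_left_top (a point): centre of the top of the left bolt's steel hex head (24 mm wide, 12 mm high), at clamp x = -50, y = 105 mm, 62 mm above the bench, standing 19 mm above the guard's plate and clear through its 36 x 36 mm window. It moves with the bolt.
- bolt_left (a joint): how far the left bolt has sunk (m), 0 at the start for all. A tight bolt gives less than 1 mm under a tap; the loose one (any of the three, they look alike) slides down 7 mm once pressed with more than about 2.5 N, and stays down.
- guard_left (a joint): opening angle (rad) of the left bolt's yellow hinged chip guard: 0 shut (flat around the bolt), stop at 1.3; about 0.11 kg, swings up about its far edge and falls shut if let go.
- guard_left_grip (a point): centre of the red barrel grip on the near edge of the left guard: 16 mm diameter, 26 mm long along the clamp's y, on an 8 mm stem. Shut, it is 67 mm above the bench, 24 mm above the guard's plate; the hinge axis, along the clamp's y, lies 62 mm farther along the clamp's +x and 30 mm lower. Pinched by its ends, it can turn between the fingers as the guard swings. Moves with the guard.
- bolt_middle_top (a point): centre of the top of the middle bolt's steel hex head (24 mm wide, 12 mm high), at clamp x = -50, y = 0 mm, 62 mm above the bench, standing 19 mm above the guard's plate and clear through its 36 x 36 mm window. It moves with the bolt.
- bolt_middle (a joint): how far the middle bolt has sunk (m), 0 at the start for all. A tight bolt gives less than 1 mm under a tap; the loose one (any of the three, they look alike) slides down 7 mm once pressed with more than about 2.5 N, and stays down.
- guard_middle (a joint): opening angle (rad) of the middle bolt's yellow hinged chip guard: 0 shut (flat around the bolt), stop at 1.3; about 0.11 kg, swings up about its far edge and falls shut if let go.
- guard_middle_grip (a point): centre of the red barrel grip on the near edge of the middle guard: 16 mm diameter, 26 mm long along the clamp's y, on an 8 mm stem. Shut, it is 67 mm above the bench, 24 mm above the guard's plate; the hinge axis, along the clamp's y, lies 62 mm farther along the clamp's +x and 30 mm lower. Pinched by its ends, it can turn between the fingers as the guard swings. Moves with the guard.
- bolt_right_top (a point): centre of the top of the right bolt's steel hex head (24 mm wide, 12 mm high), at clamp x = -50, y = -105 mm, 62 mm above the bench, standing 19 mm above the guard's plate and clear through its 36 x 36 mm window. It moves with the bolt.
- bolt_right (a joint): how far the right bolt has sunk (m), 0 at the start for all. A tight bolt gives less than 1 mm under a tap; the loose one (any of the three, they look alike) slides down 7 mm once pressed with more than about 2.5 N, and stays down.
- guard_right (a joint): opening angle (rad) of the right bolt's yellow hinged chip guard: 0 shut (flat around the bolt), stop at 1.3; about 0.11 kg, swings up about its far edge and falls shut if let go.
- guard_right_grip (a point): centre of the red barrel grip on the near edge of the right guard: 16 mm diameter, 26 mm long along the clamp's y, on an 8 mm stem. Shut, it is 67 mm above the bench, 24 mm above the guard's plate; the hinge axis, along the clamp's y, lies 62 mm farther along the clamp's +x and 30 mm lower. Pinched by its ends, it can turn between the fingers as the guard swings. Moves with the guard.
- gouge_a: bystander, loose: lying wood gouge, pale handle 125 mm, steel blade, 250 x 26 x 24 mm. Origin: under it.
- gouge_b: bystander, loose: lying wood gouge, darker handle, 250 x 26 x 24 mm. Origin: under it.
- mallet: bystander, loose: round wooden carving mallet standing on its head, 84 mm wide, 215 mm tall. Origin: under it.
- tape: bystander, loose: blue tape roll lying flat, 110 mm across, 35 mm high. Origin: under it.
- spray: bystander, loose: white spray bottle with red collar, 72 mm wide, 190 mm tall. Origin: under it.
- case: bystander, loose: closed blue plastic case 110 x 150 x 50 mm. Origin: under it.
- jar: bystander, loose: glass jar of brushes, 72 mm wide, about 190 mm tall with the brushes. Origin: under it.
There are look-alikes about, which are no part of the job. Of the things that look like the handwheel, take the one that is farthest to the robot's right at the start.

How it is judged:
On the way, in this order (a step that is already met when the one before it is completed fails the run):
1. the handwheel is fully down on the spindle and let go (z of handwheel in the frame of spindle between -0.004 and 0.004 m and horizontal distance between handwheel and spindle below 0.005 m and angle between handwheel's own z axis and vertical below 0.06 rad and contact force between the fingers and handwheel below 0.1 N), for 0.2 s.
2. the loose bolt has been tapped down with the guards shut (value of joint any of bolt_left, bolt_middle, bolt_right above 0.004 m and value of joint each of guard_left, guard_middle, guard_right below 0.15 rad), for 0.1 s.
At the end, for the whole second after the job is handed in: Wheel on the spindle, untouched: within 4 mm of the shoulder, 5 mm of the axis, upright within 0.06 rad. Loose bolt sunk over 4 mm; the fingers hold its guard still over 0.7 rad open, the wheel not propping it; the other two guards under 0.15 rad (all of step 1 and ((value of joint bolt_left above 0.004 m and value of joint guard_left above 0.7 rad and velocity of joint guard_left between -0.15 and 0.15 rad/s and contact force between the fingers and guard_left above 0.3 N and contact force between handwheel and guard_left below 0.2 N and value of joint each of guard_middle, guard_right below 0.15 rad) or (value of joint bolt_middle above 0.004 m and value of joint guard_middle above 0.7 rad and velocity of joint guard_middle between -0.15 and 0.15 rad/s and contact force between the fingers and guard_middle above 0.3 N and contact force between handwheel and guard_middle below 0.2 N and value of joint each of guard_left, guard_right below 0.15 rad) or (value of joint bolt_right above 0.004 m and value of joint guard_right above 0.7 rad and velocity of joint guard_right between -0.15 and 0.15 rad/s and contact force between the fingers and guard_right above 0.3 N and contact force between handwheel and guard_right below 0.2 N and value of joint each of guard_left, guard_middle below 0.15 rad))); the arm keeps its last pose, push and grip.
It fails at once if the guard of a bolt that has not sunk is lifted (over 0.25 rad) ((value of joint guard_left above 0.25 rad and value of joint bolt_left below 0.003 m) or (value of joint guard_middle above 0.25 rad and value of joint bolt_middle below 0.003 m) or (value of joint guard_right above 0.25 rad and value of joint bolt_right below 0.003 m)).
It fails at once if a bystander is shifted more than 30 mm or tipped over (distance of any of gouge_a, gouge_b, mallet, tape, spray, case, jar from where it was at the start of the episode above 0.03 m or angle between any of gouge_a, gouge_b, mallet, tape, spray, case, jar's own z axis and vertical above 0.5 rad).
It also fails if it takes over 58 s, if anything falls off the work surface, if the arm or the gripper's body presses on something with over 40 N, if the wrist force passes 120 N, or if a joint passes its speed limit or range.

## Working session

There is one attempt and no reset: what is moved stays moved. The work goes in short steps, Python scripts to look and compute and a tool call to move; the robot and the scene stay as the last step left them, time stands still between calls to the robot, and variables do not carry over. Pictures are saved under pics/ and viewed, at most 10 in all, crops included, and the job is handed in when it is done.

Besides the shell and the picture viewer there is one more tool, called after "Call:" as a command line: name --argument value ..., lists and objects as JSON in quotes. servo_tool: Moves the arm, as the interface text tells. Its arguments: {"type":"object","properties":{"claw":{"type":"array","items":{"type":"number"}},"xyz":{"type":"array","items":{"type":"array","items":{"type":"number"}}},"delta_rot":{"type":"array","items":{"type":"array","items":{"type":"number"}}},"squeeze":{"type":"number"}},"required":["claw","xyz","delta_rot"]}

```bash
ls; mkdir -p pics
python3 - <<'E'
from bench import readout, imaging
import cv2, numpy as np, pickle
print(readout.get_state())
d={}
for n in ["scene","top"]:
    f=imaging.grab_frame(n); d[n]=f
    print(n,{k:np.round(v,4) for k,v in f.items() if k!="image"})
pickle.dump(d,open("f0.pkl","wb"))
for n in d: cv2.imwrite(f"pics/{n}0.png",cv2.resize(d[n]["image"][:,:,::-1],(800,600),interpolation=cv2.INTER_CUBIC))
E
```

```text
pics
{'clock': 0.0, 'joint_positions': array([ 1.12199790e+00,  4.23856604e-01,  1.63068890e+00, -1.26831242e-05,
        1.08854538e+00, -1.89948842e-02]), 'joint_velocities': array([-0.00044218,  0.00175774,  0.00052774, -0.00112064,  0.00064598,
       -0.00225917]), 'joint_torque': array([-5.71237233e-04, -5.57395649e+01, -2.81744134e+01, -1.87720410e-06,
        7.48800026e-03, -7.28129066e-06]), 'position': array([0.26016062, 0.567648  , 0.20153629]), 'orientation': array([-6.69868289e-01, -3.06900026e+00,  2.29318153e-03]), 'wrist_force': array([-0.3002686 , -0.47133462,  0.13594113]), 'ft_torque': array([-0.00796417, -0.01638009,  0.0218125 ]), 'grip_force': 0.0, 'gripper_width': 0.9978924947412827}
scene {'fx': np.float64(439.1307), 'fy': np.float64(439.1307), 'cx': np.float64(284.4606), 'cy': np.float64(205.4987), 'origin': array([1.1271, 0.8505, 1.1292]), 'attitude': array([0.3038, 0.9553, 2.4092])}
top {'fx': np.float64(509.3727), 'fy': np.float64(509.3727), 'cx': np.float64(271.365), 'cy': np.float64(206.5175), 'origin': array([ 0.3614, -0.0074,  1.338 ]), 'attitude': array([ 0.1165, -0.1212, -1.5568])}
```

View pics/scene0.png

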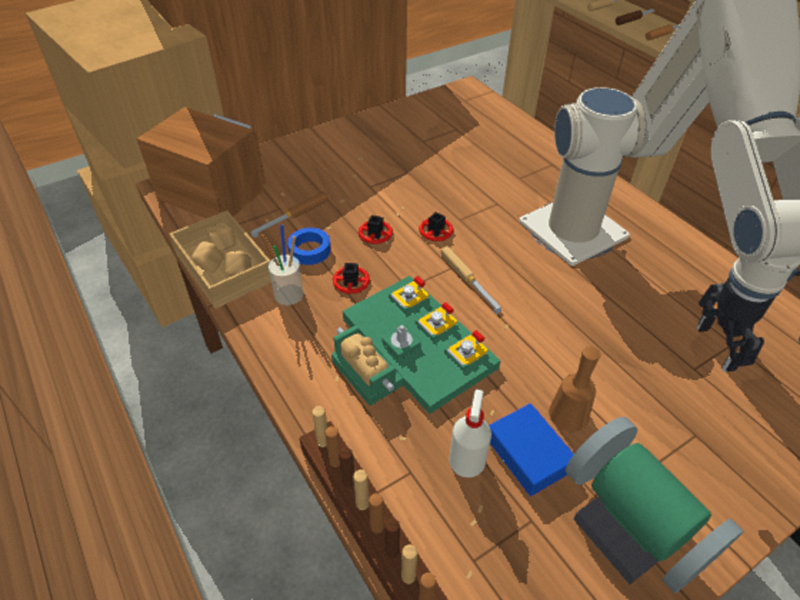

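View pics/top0.png

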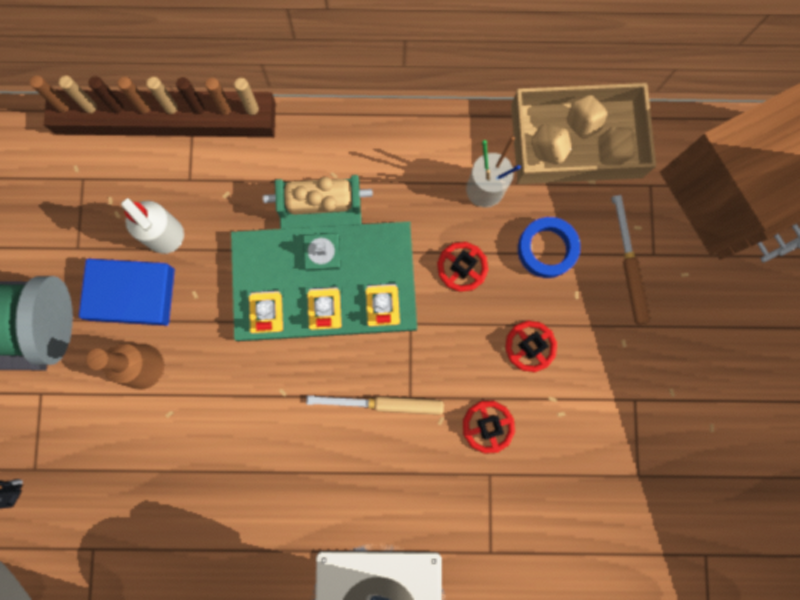

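The top view (800×600) shows three red wheels: A (463,266), B (531,346) and C (489,427). Image right is the robot's right (−y), so B is the rightmost and the one to take. The clamp is centred near (323,280), its spindle at (321,250) and its bolts at (265,310), (323,305) and (382,302).

```bash
cat > h.py <<'E'
import numpy as np, cv2, pickle
from scipy.spatial.transform import Rotation as R
def ray(f,px):
    px=np.atleast_2d(px).astype(float)
    d=np.c_[(px[:,0]-f["cx"])/f["fx"],-(px[:,1]-f["cy"])/f["fy"],-np.ones(len(px))]
    return np.array(f["origin"]),d@R.from_rotvec(f["attitude"]).as_matrix().T
def plane(f,px,z):
    o,d=ray(f,px); return o+d*((z-o[2])/d[:,2])[:,None]
def tri(fa,pa,fb,pb):
    A=[];b=[]
    for f,p in((fa,pa),(fb,pb)):
        o,d=ray(f,p); d=d[0]/np.linalg.norm(d[0]); P=np.eye(3)-np.outer(d,d); A.append(P);b.append(P@o)
    return np.linalg.lstsq(np.vstack(A),np.hstack(b),rcond=None)[0]
def blobs(m,mina):
    n,l,s,c=cv2.connectedComponentsWithStats(m.astype(np.uint8)); 
    return [(c[i],s[i,4],l==i) for i in range(1,n) if s[i,4]>=mina]
def hsv(im): 
    h=cv2.cvtColor(im,cv2.COLOR_RGB2HSV).astype(int); return h[...,0],h[...,1],h[...,2]
E
python3 - <<'E'
from h import *
d=pickle.load(open("f0.pkl","rb"))
for n in d:
    f=d[n]; h,s,v=hsv(f["image"])
    print(n,"RED"); 
    for c,a,m in blobs(((h<4)|(h>176))&(s>200)&(v>90),15): print(c.round(1),a,"z.067",plane(f,c,.067)[0][:2].round(4),"z.01",plane(f,c,.01)[0][:2].round(4))
    print("YEL")
    for c,a,m in blobs((h>20)&(h<32)&(s>190)&(v>120),40): print(c.round(1),a,plane(f,c,.043)[0].round(4))
    print("BLACK")
    for c,a,m in blobs((v<45),60):
        if a<1500:
            r=cv2.minAreaRect(np.argwhere(m)[:,::-1].astype(np.float32)); print(c.round(1),a,r,plane(f,c,.05)[0].round(4))
    print("GREEN")
    for c,a,m in blobs((h>65)&(h<85)&(s>100),800):
        print(c.round(1),a)
f=d["top"]
im=f["image"]
a=cv2.resize(im[205:285,340:400],(600,800)[::1] if 0 else (450,600),interpolation=cv2.INTER_CUBIC)
b=cv2.resize(im[160:190,210:240],(300,300),interpolation=cv2.INTER_CUBIC)
c=cv2.resize(im[195:235,165:205],(300,300),interpolation=cv2.INTER_CUBIC)
cv2.imwrite("pics/crop1.png",np.hstack([a,np.vstack([b,c])])[:,:,::-1])
E
```

```text
scene RED
[304.8 161.9] 130 z.067 [ 0.3771 -0.1297] z.01 [ 0.3368 -0.1823]
[262.3 163.7] 136 z.067 [ 0.5148 -0.2044] z.01 [ 0.4819 -0.2611]
[245.8 197.2] 174 z.067 [ 0.6513 -0.0874] z.01 [ 0.6257 -0.1377]
[293.4 196.4] 25 z.067 [ 0.5131 -0.0039] z.01 [ 0.4801 -0.0498]
[313. 215.] 27 z.067 [0.5066 0.1014] z.01 [0.4733 0.0612]
[334.5 234.9] 32 z.067 [0.4991 0.2064] z.01 [0.4654 0.1718]
[331.3 293.7] 46 z.067 [0.6378 0.3715] z.01 [0.6116 0.3458]
YEL
[288.5 206.6] 136 [0.5404 0.0084 0.043 ]
[307.5 225.2] 160 [0.5342 0.1115 0.043 ]
[328.8 245. ] 169 [0.5252 0.2149 0.043 ]
BLACK
[305.2 156.2] 120 ((305.0, 156.5), (15.0, 10.0), 90.0) [ 0.3451 -0.1713  0.05  ]
[262.4 158.1] 114 ((262.0, 159.0), (14.0, 10.0), 90.0) [ 0.4879 -0.2488  0.05  ]
[245.2 191.9] 119 ((245.0, 192.0), (14.0, 10.0), 90.0) [ 0.6327 -0.1261  0.05  ]
[513.6 225.7] 1304 ((510.47076416015625, 229.55789184570312), (48.55179214477539, 58.08594512939453), 12.724355697631836) [-0.0316  0.4816  0.05  ]
GREEN
[286.8 246.3] 4489
[454.  350.9] 3678
top RED
[323.  186.4] 389 z.067 [ 0.6088 -0.1408] z.01 [ 0.6198 -0.1468]
[268.1 222.5
[... 223 characters left out ...]
.5061 0.2179]
[341.2 298.4] 403 z.067 [ 0.329  -0.1841] z.01 [ 0.3276 -0.192 ]
YEL
BLACK
[60.1 90.6] 93 ((60.0, 90.5), (36.0, 3.0), -0.0) [0.8622 0.5519 0.05  ]
[323.9 184.6] 137 ((324.02703857421875, 184.66217041015625), (11.741011619567871, 14.763449668884277), 35.53767776489258) [ 0.6167 -0.1449  0.05  ]
[372.9 241.3] 147 ((372.8040466308594, 241.42568969726562), (12.554744720458984, 14.99594497680664), 54.462318420410156) [ 0.4717 -0.2684  0.05  ]
[342.6 298.8] 125 ((342.6376647949219, 298.458740234375), (12.930655479431152, 13.984264373779297), 73.3007583618164) [ 0.3275 -0.1901  0.05  ]
[  5.3 345.1] 158 ((6.5, 345.5), (17.0, 13.0), 90.0) [0.2073 0.6384 0.05  ]
GREEN
[225.3 186.9] 7455
```

View pics/crop1.png

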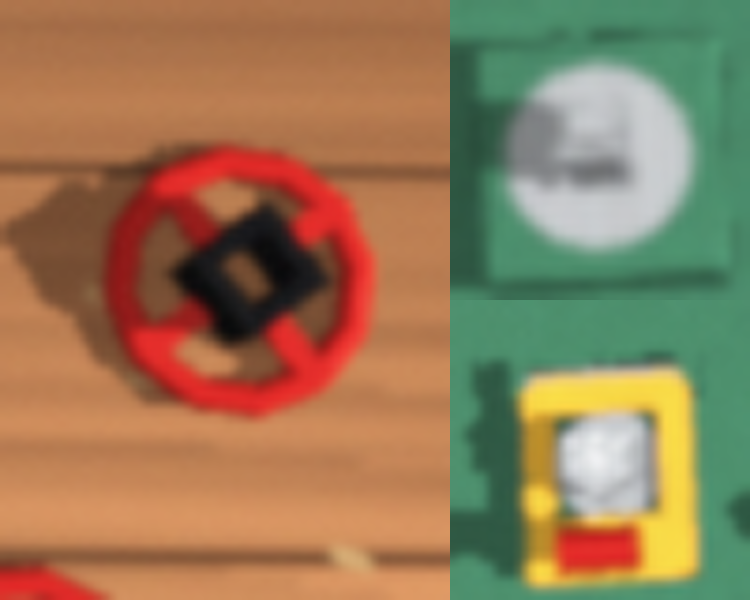

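The crop confirms wheel B: a red rim with a square hub turned about 36°. The rightmost wheel's hub is at about (372.9,241.3) px in the native top image. The shoulder centre is at about (225,175.7), and a guard and bolt are also visible.

```bash
cat >> h.py <<'E'
def go(target,yawy,st=None):
    """delta in tool axes to bring TCP to target with tool y at world yaw yawy(deg), tool down (uses measured pose)"""
    from bench import readout
    st=st or readout.get_state(); M=R.from_rotvec(st["orientation"]).as_matrix()
    y=np.radians(yawy); Y=np.array([np.cos(y),np.sin(y),0]); Z=np.array([0,0,-1.]); T=np.c_[np.cross(Y,Z),Y,Z]
    print("t",round(st["clock"],2),"pos",st["position"].round(4),"dxyz",(M.T@(np.array(target)-st["position"])).round(4),"drot",np.degrees(R.from_matrix(M.T@T).as_rotvec()).round(2))
E
python3 - <<'E'
from h import *
d=pickle.load(open("f0.pkl","rb")); f=d["top"]
print("shoulder",plane(f,[225,175.7],.05),plane(f,[225.5,175.8],.05))
for n,p in(("mallet",(97*.7,357*.7)),("spray",(130*.7,212*.7))): print(n,plane(f,p,.2))
go([.26,.568,.33],65.4); go([.52,.0,.33],-86)
E
```

```text
shoulder [[0.63721914 0.11030282 0.05      ]] [[0.63697031 0.10900662 0.05      ]]
mallet [[0.43241641 0.44231194 0.2       ]]
spray [[0.66562285 0.40579635 0.2       ]]
t 0.1 pos [0.2602 0.5677 0.2016] dxyz [ 0.0003  0.     -0.1284] drot [-0.08 -0.   -0.03]
t 0.1 pos [0.2602 0.5677 0.2016] dxyz [-0.4727 -0.408  -0.1278] drot [-3.0000e-02  1.1000e-01  1.5137e+02]
```

Call:
servo_tool --claw '[0.085, 0.085, 0.085, 0.085, 0.085, 0.085, 0.085, 0.085, 0.085, 0.085]' --xyz '[[0, 0, -0.06], [0, 0, -0.12], [-0.2, -0.17, -0.128], [-0.47, -0.41, -0.128], [-0.47, -0.41, -0.128], [-0.47, -0.41, -0.128], [-0.47, -0.41, -0.128], [-0.47, -0.41, -0.128], [-0.47, -0.41, -0.128], [-0.47, -0.41, -0.128]]' --delta_rot '[[0, 0, 0], [0, 0, 10], [0, 0, 20], [0, 0, 30], [0, 0, 40], [0, 0, 50], [0, 0, 60], [0, 0, 70], [0, 0, 80], [0, 0, 90]]'

```text
clock: 1.35
position: [0.4664, 0.1105, 0.3289]
orientation: [-2.649, -1.689, -0.0]
wrist_force: [1.3, 1.5, 0.2]
gripper_width: 0.998
grip_force: 0.0
```

Run:
```python
from h import *
from bench import readout
print(readout.get_state()["joint_positions"])
go([.472,-.27,.28],-54)
```

```text
[2.07759054e-01 6.71883819e-02 1.79897285e+00 1.01107287e-04
 1.27534227e+00 6.43253363e-01]
t 1.35 pos [0.4664 0.1105 0.3289] dxyz [-0.3426  0.1656  0.0489] drot [-0.000e+00 -1.000e-02  2.905e+01]
```

Call:
servo_tool --claw '[0.085, 0.085, 0.085, 0.085, 0.085, 0.085, 0.085, 0.085, 0.085]' --xyz '[[-0.343, 0.166, 0.049], [-0.343, 0.166, 0.049], [-0.343, 0.166, 0.049], [-0.343, 0.166, 0.049], [-0.343, 0.166, 0.049], [-0.343, 0.166, 0.049], [-0.343, 0.166, 0.049], [-0.343, 0.166, 0.049], [-0.343, 0.166, 0.049]]' --delta_rot '[[0, 0, 10], [0, 0, 20], [0, 0, 29], [0, 0, 29], [0, 0, 29], [0, 0, 29], [0, 0, 29], [0, 0, 29], [0, 0, 29]]'

```text
clock: 2.48
position: [0.4741, -0.2671, 0.2801]
orientation: [-2.984, -0.982, -0.0]
wrist_force: [0.1, -0.9, 0.0]
gripper_width: 0.998
grip_force: 0.0
```

```bash
cat >> h.py <<'E'
def wrist():
    from bench import readout, imaging
    st=readout.get_state(); f=imaging.grab_frame("wrist"); T=np.eye(4); T[:3,:3]=R.from_rotvec(st["orientation"]).as_matrix(); T[:3,3]=st["position"]
    f["W"]=T@np.array(f["T_tool_cam"]); f["st"]=st; return f
def wplane(f,px,z):
    px=np.atleast_2d(px).astype(float); u=(px-[f["cx"],f["cy"]])/[f["fx"],f["fy"]]; th=np.linalg.norm(u,axis=1); k=np.sin(th)/np.maximum(th,1e-9)
    d=np.c_[u[:,0]*k,-u[:,1]*k,-np.cos(th)]@f["W"][:3,:3].T; o=f["W"][:3,3]; return o+d*((z-o[2])/d[:,2])[:,None]
def wproj(f,P):
    p=(np.atleast_2d(P)-f["W"][:3,3])@f["W"][:3,:3]; a=np.c_[p[:,0],-p[:,1]]; r=np.linalg.norm(a,axis=1); th=np.arctan2(r,-p[:,2]); return a/r[:,None]*th[:,None]*f["fx"]+[f["cx"],f["cy"]]
E
python3 - <<'E'
from h import *
f=wrist(); pickle.dump(f,open("w1.pkl","wb"))
print({k:np.round(v,4) for k,v in f.items() if k not in("image","st")}, f["st"]["position"])
print(wproj(f,[[.472,-.27,.05],[.637,.11,.05]]))
cv2.imwrite("pics/w1.png",cv2.resize(f["image"][:,:,::-1],(800,600),interpolation=cv2.INTER_CUBIC))
E
```

```text
{'fx': np.float64(325.1923), 'fy': np.float64(325.1923), 'cx': np.float64(280.4516), 'cy': np.float64(214.8813), 'T_tool_cam': array([[-1.000e-04,  9.500e-01,  3.124e-01,  7.970e-02],
       [ 1.000e+00,  2.000e-04, -4.000e-04,  8.000e-04],
       [-5.000e-04,  3.124e-01, -9.500e-01, -1.720e-01],
       [ 0.000e+00,  0.000e+00,  0.000e+00,  1.000e+00]]), 'W': array([[ 5.940e-01,  7.643e-01,  2.511e-01,  5.387e-01],
       [-8.045e-01,  5.643e-01,  1.855e-01, -2.205e-01],
       [ 1.000e-04, -3.122e-01,  9.500e-01,  4.521e-01],
       [ 0.000e+00,  0.000e+00,  0.000e+00,  1.000e+00]])} [ 0.47409469 -0.26712936  0.28007322]
[[280.57750478 177.82755641]
 [130.22705645 -65.40450537]]
```

View pics/w1.png

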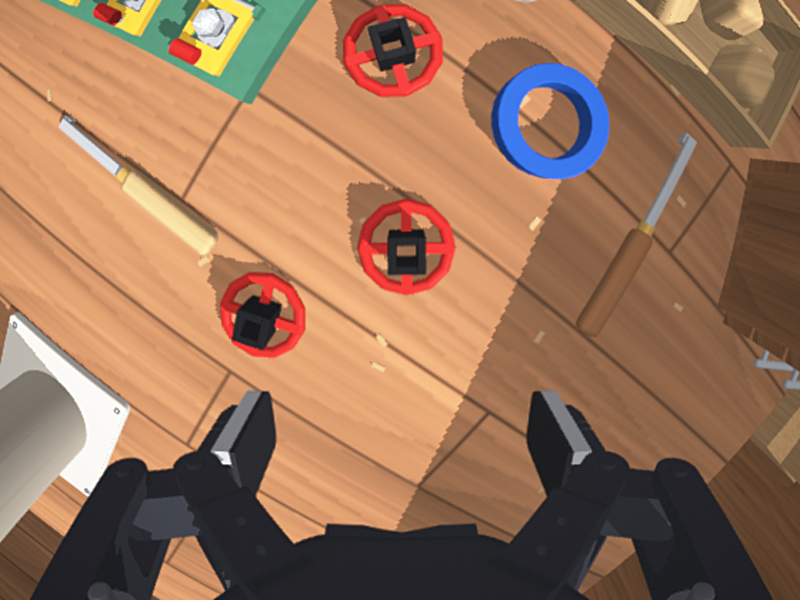

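The wrist view shows target wheel B's hub at (406,252), nearly square to the image. The other wheels are at (393,45) and (258,325). Next I measure its centre and yaw.

Run:
```python
from h import *
f=pickle.load(open("w1.pkl","rb")); h,s,v=hsv(f["image"])
for c,a,m in blobs(((h<5)|(h>175))&(s>180)&(v>80),300):
    if abs(c[0]-283)<15 and abs(c[1]-173)<20:
        pts=cv2.findContours(m.astype(np.uint8),0,2)[0][0][:,0]
        for z in(0.005,.01):
            P=plane0=wplane(f,pts,z); (x,y),r=cv2.minEnclosingCircle(P[:,:2].astype(np.float32)); e=cv2.fitEllipse((P[:,:2]*1000).astype(np.float32)); print("rim",z,x,y,2*r,e)
for c,a,m in blobs((v<60),100):
    if abs(c[0]-283)<15 and abs(c[1]-173)<20:
        print("hub",c,a)
        ct=cv2.findContours(m.astype(np.uint8),0,2)[0][0][:,0]; P=wplane(f,ct,.05)
        print(ct[:,0].min(),ct[:,0].max(),ct[:,1].min(),ct[:,1].max())
        # left & right sides of top face: per-row extremes, upper/lower face rows
        rows=range(ct[:,1].min()+4,ct[:,1].max()-3)
        L=[];Rr=[]
        for r in rows:
            q=np.where(m[r])[0]; L.append([q.min()-.5,r]); Rr.append([q.max()+.5,r])
        for nm,q in(("L",L),("R",Rr)):
            Q=wplane(f,q,.05)[:,:2]*1000; vx=cv2.fitLine(Q.astype(np.float32),cv2.DIST_HUBER,0,.01,.01).ravel(); print(nm,np.degrees(np.arctan2(vx[1],vx[0])),vx[2:])
        for r in range(ct[:,1].min(),ct[:,1].max()+1): print(r,"".join(".#"[int(t)] for t in m[r,268:302]))
```

```text
rim 0.005 0.473136305809021 -0.27519217133522034 0.09546859562397003 ((473.03961181640625, -275.2467041015625), (92.43013763427734, 93.01409912109375), 72.33639526367188)
rim 0.01 0.47386908531188965 -0.2745809555053711 0.0944032147526741 ((473.7734680175781, -274.6348876953125), (91.39649963378906, 91.97392272949219), 72.33653259277344)
hub [284.26646248 176.5941807 ] 653
272 297 161 191
L 36.069736 [ 465.6388 -260.4801]
R 40.79161 [ 485.8064  -285.36697]
161 .....#######.........#######......
162 ....#########...############......
163 ....#########################.....
164 ....#########################.....
165 ....#########################.....
166 ....##########################....
167 ....##########################....
168 ....##########################....
169 ....##########################....
170 ....#########################.....
171 ....###########........######.....
172 ....######.............######.....
173 ....#####...............#####.....
174 ....#####...............#####.....
175 ....#####...............#####.....
176 ....#####...............#####.....
177 ....#####...............#####.....
178 ....#####..............######.....
179 ....######...........########.....
180 ....#########################.....
181 ....##########################....
182 ....##########################....
183 ....##########################....
184 ....##########################....
185 ....##########################....
186 ....##########################....
187 ....##########################....
188 ....##########################....
189 ....##########################....
190 ....##########################....
191 ....#########################.....
```

Run:
```python
from h import *
go([.4735,-.274,.030],-53)
```

```text
t 2.52 pos [ 0.4742 -0.267   0.2802] dxyz [-0.0048  0.0052  0.2502] drot [-0.01 -0.01 -0.53]
```

Call:
servo_tool --claw '[0.08, 0.08, 0.08, 0.08, 0.08, 0.08, 0.08, 0.034, 0.03, 0.03]' --xyz '[[-0.005, 0.005, 0.06], [-0.005, 0.005, 0.12], [-0.005, 0.005, 0.18], [-0.005, 0.005, 0.22], [-0.005, 0.005, 0.24], [-0.005, 0.005, 0.25], [-0.005, 0.005, 0.25], [-0.005, 0.005, 0.25], [-0.005, 0.005, 0.25], [-0.005, 0.005, 0.25]]' --delta_rot '[[0, 0, -0.5], [0, 0, -0.5], [0, 0, -0.5], [0, 0, -0.5], [0, 0, -0.5], [0, 0, -0.5], [0, 0, -0.5], [0, 0, -0.5], [0, 0, -0.5], [0, 0, -0.5]]' --squeeze 40

```text
clock: 3.78
position: [0.4734, -0.2758, 0.0307]
orientation: [2.98, 0.993, 0.001]
wrist_force: [0.1, -0.4, -1.0]
gripper_width: 0.352
grip_force: 0.0
```

Call:
servo_tool --claw '[0.025, 0.02, 0.02, 0.02, 0.02, 0.02, 0.02]' --xyz '[[0, 0, 0], [0, 0, 0], [0, 0, 0], [0, 0, 0], [0, 0, -0.05], [0, 0, -0.1], [0, 0, -0.17]]' --delta_rot '[[0, 0, 0], [0, 0, 0], [0, 0, 0], [0, 0, 0], [0, 0, 0], [0, 0, 0], [0, 0, 0]]'

```text
clock: 4.65
position: [0.4722, -0.275, 0.1932]
orientation: [-2.979, -0.993, 0.002]
wrist_force: [0.5, -0.2, -0.2]
gripper_width: 0.234
grip_force: 0.0
```

Run:
```python
from h import *
go([.57,.04,.26],-86.1)
f=wrist(); pickle.dump(f,open("w2.pkl","wb")); print(f["st"]["gripper_width"],f["st"]["wrist_force"],f["st"]["grip_force"])
cv2.imwrite("pics/w2.png",cv2.resize(f["image"][120:420,130:430,::-1],(600,600),interpolation=cv2.INTER_CUBIC))
```

```text
t 4.65 pos [ 0.4722 -0.275   0.1932] dxyz [ 0.2672 -0.1934 -0.0666] drot [-0.11  0.08 32.97]
0.23365422027765398 [ 0.52938996 -0.22145985 -0.21403365] 0.0
```

View pics/w2.png

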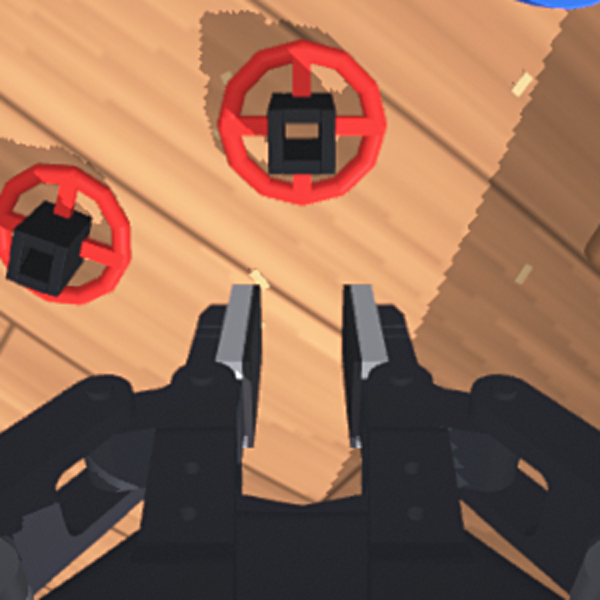

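The picture shows empty fingers: the grasp closed on nothing, and wheel B sits at crop (302,125), ahead of the fingers along tool +x. I'll check the camera transform against the visible fingertips.

Run:
```python
from h import *
f=pickle.load(open("w2.pkl","rb")); h,s,v=hsv(f["image"])
st=f["st"];M=R.from_rotvec(st["orientation"]).as_matrix();p=st["position"]
for t in ([0,.01,.011],[0,-.01,.011],[0,0,-.03]): print(t,wproj(f,p+M@np.array(t)))
for c,a,m in blobs(((h<5)|(h>175))&(s>180)&(v>80),300):
    pts=cv2.findContours(m.astype(np.uint8),0,2)[0][0][:,0]; P=wplane(f,pts,.007); print(c,cv2.minEnclosingCircle(P[:,:2].astype(np.float32)))
print(M.round(3),p, f["W"].round(3))
```

```text
[0, 0.01, 0.011] [[295.3087436  245.01392357]]
[0, -0.01, 0.011] [[262.70602088 245.0140833 ]]
[0, 0, -0.03] [[278.70874535 277.76554896]]
[269.52039152  26.00924415] ((0.6206479668617249, -0.14988338947296143), 0.04784538596868515)
[91.31964809 14.29325513] ((0.5099731683731079, 0.04139374941587448), 0.021706759929656982)
[279.87662835 179.25057471] ((0.47326987981796265, -0.2748970091342926), 0.04767918214201927)
[163.60326721 232.04492415] ((0.3265465497970581, -0.19552427530288696), 0.04820133000612259)
[[ 0.8    0.6   -0.002]
 [ 0.6   -0.8    0.001]
 [-0.001 -0.002 -1.   ]] [ 0.47219684 -0.27495839  0.19323182] [[ 0.6    0.759  0.251  0.537]
 [-0.8    0.57   0.187 -0.228]
 [-0.002 -0.313  0.95   0.365]
 [ 0.     0.     0.     1.   ]]
```

Run:
```python
from h import *
from bench import imaging
f=pickle.load(open("w2.pkl","rb"))
st=f["st"];M=R.from_rotvec(st["orientation"]).as_matrix();p=st["position"]
for x in(.011,0,-.011):
  for z in(.011,0,-.01,-.02,-.03,-.05): print(x,z,wproj(f,p+M@np.array([x,.01,z]))[0].round(1),end=" ")
  print()
out=[]
for n in("scene","top"):
    g=imaging.grab_frame(n); 
    A=R.from_rotvec(g["attitude"]).as_matrix()
    def pr(P):
        q=A.T@(P-g["origin"]); return np.array([g["cx"]-g["fx"]*q[0]/q[2],g["cy"]+g["fy"]*q[1]/q[2]])
    c=pr(p+M@np.array([0,0,.011])).round().astype(int)-[30,50]; k=7.5
    im=cv2.resize(g["image"][c[1]:c[1]+80,c[0]:c[0]+53],(397,600),interpolation=cv2.INTER_CUBIC)[:,:,::-1].copy()
    for t,col in(([0,.01,.011],(255,0,255)),([0,-.01,.011],(255,0,255)),([0,.01,-.011],(255,255,0)),([0,-.01,-.011],(255,255,0))):
        q=((pr(p+M@np.array(t))+.5-c)*k).astype(int); cv2.circle(im,tuple(map(int,q)),4,col,-1)
    out.append(im)
cv2.imwrite("pics/tips.png",np.hstack(out))
```

```text
0.011 0.011 [295.6 228.2] 0.011 0 [296.5 235. ] 0.011 -0.01 [297.3 241.9] 0.011 -0.02 [298.3 249.5] 0.011 -0.03 [299.3 257.9] 0.011 -0.05 [301.8 278.1] 
0 0.011 [295.3 245. ] 0 0 [296.1 252.5] 0 -0.01 [296.9 260.1] 0 -0.02 [297.8 268.4] 0 -0.03 [298.8 277.7] 0 -0.05 [301.1 299.5] 
-0.011 0.011 [295.  261.1] -0.011 0 [295.8 269.2] -0.011 -0.01 [296.5 277.4] -0.011 -0.02 [297.3 286.3] -0.011 -0.03 [298.2 296.2] -0.011 -0.05 [300.3 319.2]
```

View pics/tips.png

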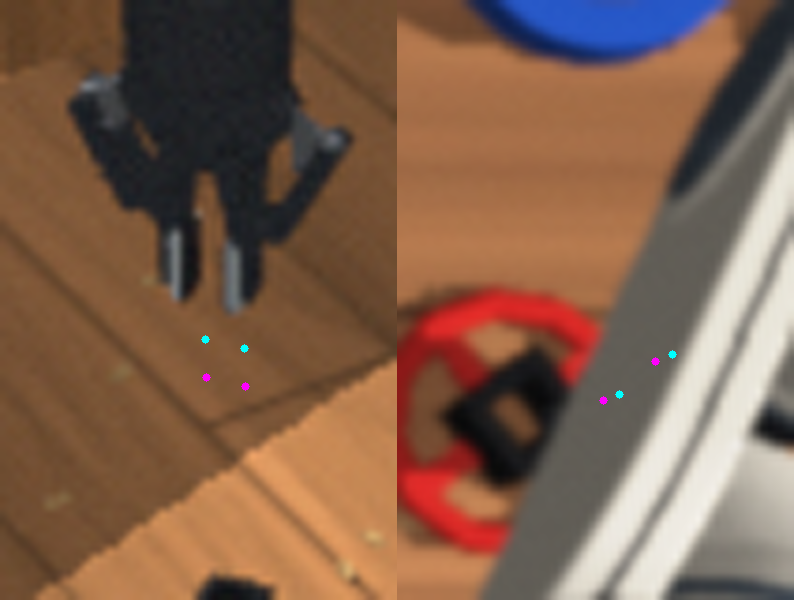

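Run:
```python
from h import *
from bench import readout
f=pickle.load(open("w2.pkl","rb")); d=pickle.load(open("f0.pkl","rb")); g=d["scene"]
st=f["st"];M=R.from_rotvec(st["orientation"]).as_matrix();p=st["position"]
A=R.from_rotvec(g["attitude"]).as_matrix()
def pr(P):
    q=A.T@(P-g["origin"]); return np.array([g["cx"]-g["fx"]*q[0]/q[2],g["cy"]+g["fy"]*q[1]/q[2]])
c=pr(p+M@np.array([0,0,.011])).round()-[30,50]
now=readout.get_state(); print(now["position"],p,now["gripper_width"])
def tri2(pw,ps,dz):
    a=wplane(f,pw,0.)[0]; o1=f["W"][:3,3]+[0,0,dz]; d1=a-f["W"][:3,3]; o2,d2=ray(g,ps); 
    AA=[];b=[]
    for o,dd in((o1,d1),(o2,d2[0])):
        dd=dd/np.linalg.norm(dd);P=np.eye(3)-np.outer(dd,dd);AA.append(P);b.append(P@o)
    x,r,_,_=np.linalg.lstsq(np.vstack(AA),np.hstack(b),rcond=None); return M.T@(x-p-[0,0,dz]),np.sqrt(r)
for dz in(0,.004):
  for pw,ps in(((281,262.5),(207,306)),((260.5,262.5),(180,300)),((301.5,262.5),(233,312)),((260.5,262.5),(233,312)),((301.5,262.5),(180,300))):
    print(dz,pw,ps,tri2(pw,np.array(ps)/7.5+c-.5,dz))
```

```text
[ 0.47511584 -0.27674925  0.19607815] [ 0.47219684 -0.27495839  0.19323182] 0.2338578231458177
0 (281, 262.5) (207, 306) (array([ 0.01478217,  0.00148309, -0.04181045]), array([0.00067172]))
0 (260.5, 262.5) (180, 300) (array([ 0.03028856, -0.00010344, -0.06011463]), array([0.01250215]))
0 (301.5, 262.5) (233, 312) (array([ 0.00132619,  0.00399713, -0.02619381]), array([0.01258108]))
0 (260.5, 262.5) (233, 312) (array([ 0.01214679, -0.00900523, -0.03866208]), array([0.00135445]))
0 (301.5, 262.5) (180, 300) (array([ 0.0173478 ,  0.01195444, -0.04477356]), array([0.00329309]))
0.004 (281, 262.5) (207, 306) (array([ 0.01246617,  0.0019295 , -0.03643431]), array([0.00144792]))
0.004 (260.5, 262.5) (180, 300) (array([ 2.83404873e-02,  8.43074288e-05, -5.51817924e-02]), array([0.01347817]))
0.004 (301.5, 262.5) (233, 312) (array([-0.00136327,  0.00473714, -0.02037381]), array([0.01204254]))
0.004 (260.5, 262.5) (233, 312) (array([ 0.01014408, -0.00882207, -0.03366522]), array([0.00039712]))
0.004 (301.5, 262.5) (180, 300) (array([ 0.01471755,  0.0127022 , -0.03902265]), array([0.00386447]))
```

The images triangulate the real fingertips about 37 mm behind the reported TCP, not 11 mm ahead. That fits the miss, because the fingers closed above the hub. I'll descend again in steps, watching the force.

Run:
```python
from h import *
go([.4734,-.2742,0],-53)
```

```text
t 4.8 pos [ 0.4751 -0.2767  0.1961] dxyz [-0.0004 -0.0044  0.1961] drot [ 0.4  -0.16 -0.12]
```

Call:
servo_tool --claw '[0.08, 0.08, 0.08, 0.08, 0.08, 0.08, 0.08, 0.08]' --xyz '[[0, -0.001, 0], [0, -0.001, 0], [0, -0.001, 0.06], [0, -0.001, 0.12], [0, -0.001, 0.17], [0, -0.001, 0.19], [0, -0.001, 0.2], [0, -0.001, 0.2]]' --delta_rot '[[0, 0, 0], [0, 0, 0], [0, 0, 0], [0, 0, 0], [0, 0, 0], [0, 0, 0], [0, 0, 0], [0, 0, 0]]'

```text
clock: 5.8
position: [0.4718, -0.2743, -0.0084]
orientation: [-2.979, -0.993, 0.002]
wrist_force: [-0.1, -0.8, -0.0]
gripper_width: 0.934
grip_force: 0.0
```

Run:
```python
from h import *
go([.4734,-.2742,-.015],-53)
f=wrist(); pickle.dump(f,open("w3.pkl","wb")); print(f["st"]["gripper_width"],f["st"]["wrist_force"])
cv2.imwrite("pics/w3.png",cv2.resize(f["image"][120:420,130:430,::-1],(600,600),interpolation=cv2.INTER_CUBIC))
```

```text
t 5.8 pos [ 0.4718 -0.2743 -0.0084] dxyz [0.0013 0.0008 0.0066] drot [-0.1   0.04 -0.13]
0.934179082907351 [-0.07135817 -0.84353786 -0.03308848]
```

View pics/w3.png

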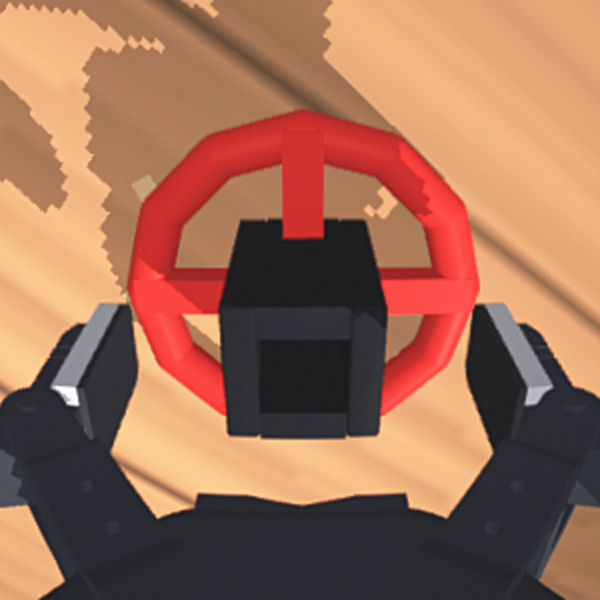

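The hub is centred between the open fingers, with its top face at crop (225–385, 305–435), and the tips are level with the hub top. I'll go about 9 mm lower and close.

Call:
servo_tool --claw '[0.08, 0.08, 0.05, 0.03, 0.025, 0.02, 0.02, 0.02]' --xyz '[[0.001, 0.001, 0.009], [0.001, 0.001, 0.009], [0.001, 0.001, 0.009], [0.001, 0.001, 0.009], [0.001, 0.001, 0.009], [0.001, 0.001, 0.009], [0.001, 0.001, 0.009], [0.001, 0.001, 0.009]]' --delta_rot '[[0, 0, 0], [0, 0, 0], [0, 0, 0], [0, 0, 0], [0, 0, 0], [0, 0, 0], [0, 0, 0], [0, 0, 0]]' --squeeze 40

```text
clock: 6.85
position: [0.4733, -0.2741, -0.0158]
orientation: [-2.979, -0.993, 0.001]
wrist_force: [-2.3, 5.0, 9.8]
gripper_width: 0.393
grip_force: 53.8
```

Run:
```python
from h import *
go([.50,.10,.16],-86.1)
```

```text
t 6.85 pos [ 0.4733 -0.2741 -0.0158] dxyz [ 0.2458 -0.2835 -0.1754] drot [-8.000e-02  3.000e-02  3.297e+01]
```

Call:
servo_tool --claw '[0.02, 0.02, 0.02, 0.02, 0.02, 0.02, 0.02, 0.02, 0.02, 0.02]' --xyz '[[0, 0, -0.04], [0, 0, -0.09], [0, 0, -0.14], [0.03, -0.04, -0.176], [0.246, -0.284, -0.176], [0.246, -0.284, -0.176], [0.246, -0.284, -0.176], [0.246, -0.284, -0.176], [0.246, -0.284, -0.176], [0.246, -0.284, -0.176]]' --delta_rot '[[0, 0, 0], [0, 0, 0], [0, 0, 0], [0, 0, 8], [0, 0, 16], [0, 0, 24], [0, 0, 33], [0, 0, 33], [0, 0, 33], [0, 0, 33]]'

```text
clock: 8.1
position: [0.4997, 0.1031, 0.1593]
orientation: [-3.139, -0.112, 0.001]
wrist_force: [0.2, -0.7, -3.2]
gripper_width: 0.395
grip_force: 53.8
```

Call:
servo_tool --claw '[0.02, 0.02, 0.02, 0.02]' --xyz '[[0, 0, 0], [0, 0, 0], [0, 0, 0], [0, 0, 0]]' --delta_rot '[[0, 0, 0], [0, 0, 0], [0, 0, 0], [0, 0, 0]]'

```text
clock: 8.6
position: [0.5002, 0.0989, 0.1595]
orientation: [3.14, 0.104, -0.0]
wrist_force: [0.4, 0.2, -2.9]
gripper_width: 0.392
grip_force: 53.8
```

Run:
```python
from h import *
f=wrist(); pickle.dump(f,open("w4.pkl","wb")); s=f["st"]; print(s["position"],s["orientation"],s["gripper_width"],s["wrist_force"],s["grip_force"])
cv2.imwrite("pics/w4.png",cv2.resize(f["image"][:,:,::-1],(800,600),interpolation=cv2.INTER_CUBIC))
```

```text
[0.50020874 0.09889547 0.15948751] [ 3.13979658e+00  1.03515036e-01 -1.30155359e-04] 0.39237025943153453 [ 0.38745475  0.20666218 -2.89099333] 53.75229723751545
```

View pics/w4.png

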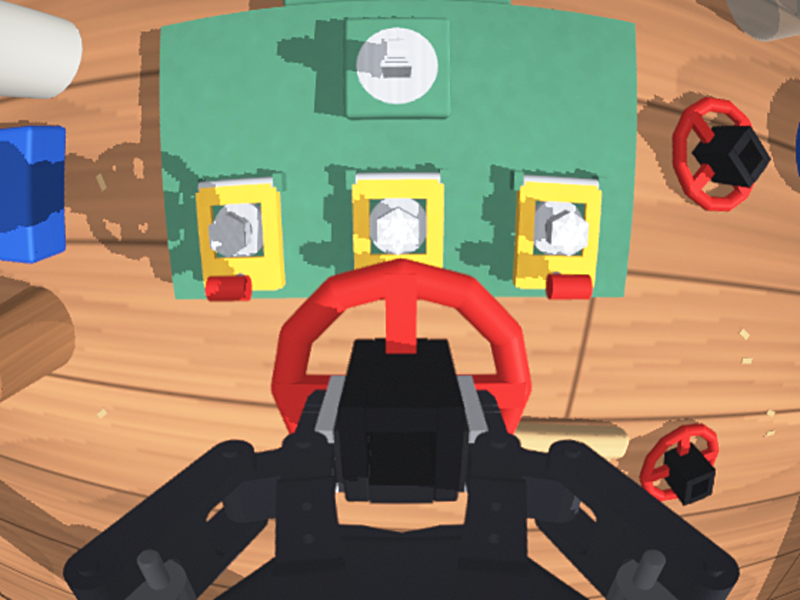

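The wrist view shows the wheel held level between the fingers, with its hub top at (338–467, 405–500) and bore centre near (403,458). The spindle shoulder square is at (345–450, 18–118), and the bolts are at (235,233), (398,229) and (561,231).

Run:
```python
from h import *
f=pickle.load(open("w4.pkl","rb")); im=f["image"]; h,s,v=hsv(im); st=f["st"];M=R.from_rotvec(st["orientation"]).as_matrix();p=st["position"]
# shoulder disc
m=(s<50)&(v>90); 
for c,a,b in blobs(m,150):
    if c[1]<200 and 100<c[0]<460: 
        pts=cv2.convexHull(np.argwhere(b)[:,::-1].astype(np.int32))[:,0]; 
        P=wplane(f,pts,.05)[:,:2]; print("grey",c.round(1),a,"hull circ z.05",cv2.minEnclosingCircle(P.astype(np.float32)),"cent z.062",wplane(f,c,.062)[0].round(4))
for c,a,b in blobs(((h<5)|(h>175))&(s>180)&(v>80),60):
    if c[1]<230 and c[1]>180: print("red",c.round(1),a,wplane(f,c,.067)[0].round(4))
# shoulder edges
for r in (16,25,40,60,75): print(r,"".join("%4d"%t for t in im[r,236:250,1]),"|",*im[r,308:322,1])
for cc in (250,256,300,306): print(cc,*im[4:20,cc,1],"|",*im[74:92,cc,1])
# hub held: bore
b=(v<22); 
for c,a,q in blobs(b,200):
    if 260<c[0]<300: print("darkest",c.round(1),a,[np.argwhere(q).min(0),np.argwhere(q).max(0)])
# front bottom rim & hub rows
for cc in(270,282,294): print("col",cc,*v[280:352,cc])
for rr in(300,320,340): print("row",rr,*v[rr,230:335])
```

```text
grey [277.5  45.6] 2398 hull circ z.05 ((0.6384548544883728, 0.10944150388240814), 0.024302668869495392) cent z.062 [0.6355 0.1091 0.062 ]
grey [276.4 122.9] 269 hull circ z.05 ((0.5692154169082642, 0.10492271929979324), 0.0255782138556242) cent z.062 [0.5708 0.1058 0.062 ]
grey [391.5 125.6] 248 hull circ z.05 ((0.5768212080001831, 0.0026531442999839783), 0.025288237258791924) cent z.062 [0.5779 0.0082 0.062 ]
grey [164.9 127. ] 233 hull circ z.05 ((0.5600764751434326, 0.2063303142786026), 0.02592451311647892) cent z.062 [0.5642 0.2009 0.062 ]
grey [278.1 157.7] 1332 hull circ z.05 ((0.5402967929840088, 0.10229910165071487), 0.0187667328864336) cent z.062 [0.5418 0.1025 0.062 ]
grey [391.3 159.7] 1230 hull circ z.05 ((0.5485604405403137, -0.0008640611195005476), 0.021604014560580254) cent z.062 [0.5484 0.0047 0.062 ]
grey [165.6 161.2] 1206 hull circ z.05 ((0.5334343314170837, 0.20561958849430084), 0.0214231014251709) cent z.062 [0.5344 0.2001 0.062 ]
red [159.7 201.5] 496 [0.499  0.2048 0.067 ]
red [397.8 200.4] 494 [ 0.5138 -0.0051  0.067 ]
16  117 116 116 115 104 103 136 167 179 
[... 2070 characters left out ...]
 35 33 35 35 34 36 32 38 98 135 138 137 136 136 136
row 320 43 43 39 40 56 50 49 48 43 31 34 34 36 35 33 34 35 35 33 35 34 35 35 35 35 34 31 29 25 26 28 28 30 28 28 29 29 28 28 28 27 28 29 29 29 30 28 29 28 29 28 28 26 28 28 30 27 30 27 29 29 28 27 28 28 29 27 27 29 27 30 28 26 26 28 33 34 35 35 36 36 34 35 35 35 36 35 35 35 35 33 33 31 43 49 49 50 44 39 39 42 43 43 43 43
row 340 45 46 43 37 52 150 191 84 68 73 60 41 44 47 48 46 47 48 46 46 49 48 47 49 48 48 50 53 47 47 48 49 48 49 47 47 49 48 47 48 49 48 50 47 47 48 47 47 48 47 47 48 48 47 47 48 48 48 47 47 48 48 48 43 38 38 37 39 39 39 35 34 36 34 32 34 33 34 36 35 34 33 34 34 36 36 33 33 34 32 33 41 49 45 57 135 90 41 42 44 46 45 46 45 45
```

Run:
```python
from h import *
f=pickle.load(open("w4.pkl","rb")); st=f["st"];M=R.from_rotvec(st["orientation"]).as_matrix();p=st["position"]
P=wplane(f,[(242,12.7),(314.5,12.7),(314.8,79.7),(242.3,79.7)],.05)[:,:2]; print(P.round(4),P.mean(0),[np.linalg.norm(P[i]-P[i-1]).round(4) for i in range(4)],[np.degrees(np.arctan2(*(P[i]-P[i-1]))).round(1) for i in range(4)])
for tz in(-.055,-.06,-.066,-.07,-.075):
    z=p[2]-tz
    q=(wplane(f,[(280.5,284.7),(280.5,302),(280.5,338.5),(256.5,320),(304.5,320),(239,320),(322.5,320)],z)-p)@M
    print(tz,"x rows",(q[:3,0]*1e3).round(1),"y",(q[3:,1]*1e3).round(1))
# rim extents in tool frame at rim height
for tz in(-.016,-.026,-.01):
    q=(wplane(f,[(281,182),(190.5,270),(371.5,270)],p[2]-tz)-p)@M; print("rim",tz,(q[:,:2]*1e3).round(1))
print(np.degrees(np.arctan2(M[1,1],M[0,1])))
```

```text
[[0.6672 0.1417]
 [0.6711 0.0799]
 [0.6103 0.0759]
 [0.6064 0.1372]] [0.63872128 0.10868145] [np.float64(0.061), np.float64(0.0619), np.float64(0.0609), np.float64(0.0615)] [np.float64(85.8), np.float64(176.4), np.float64(-93.8), np.float64(-3.7)]
-0.055 x rows [ 11.3   2.6 -17.9] y [ -9.6  11.6 -17.4  19.6]
-0.06 x rows [ 14.2   5.9 -13.7] y [ -9.2  11.1 -16.7  18.8]
-0.066 x rows [17.7  9.9 -8.7] y [ -8.6  10.6 -15.7  17.9]
-0.07 x rows [20.1 12.5 -5.3] y [ -8.3  10.2 -15.1  17.2]
-0.075 x rows [23.  15.9 -1.2] y [ -7.8   9.8 -14.3  16.4]
rim -0.016 [[ 45.9   1.3]
 [ -3.3 -49. ]
 [ -3.4  51.6]]
rim -0.026 [[ 48.1   1.2]
 [  2.  -45.8]
 [  2.   48.4]]
rim -0.01 [[ 44.6   1.3]
 [ -6.5 -50.9]
 [ -6.6  53.6]]
-86.22343204091614
```

The shoulder centre is about (0.638,0.110) with yaw about 3.9°, measured 61–62 mm square against the expected 64. The bore sits at tool (0.6,1.0) mm and measures 19 mm, as it should. Moving above the spindle.

Run:
```python
from h import *
go([.6378,.110,.095],-86.15)
```

```text
t 8.65 pos [0.5002 0.0991 0.1595] dxyz [ 0.138  -0.0018  0.0645] drot [ 0.    0.   -0.06]
```

Call:
servo_tool --claw '[0.02, 0.02, 0.02, 0.02, 0.02, 0.02, 0.02]' --xyz '[[0.05, -0.001, 0.0], [0.1, -0.002, 0.0], [0.138, -0.002, 0.02], [0.138, -0.002, 0.06], [0.138, -0.002, 0.064], [0.138, -0.002, 0.064], [0.138, -0.002, 0.064]]' --delta_rot '[[0, 0, 0], [0, 0, 0], [0, 0, 0], [0, 0, 0], [0, 0, 0], [0, 0, 0], [0, 0, 0]]'

```text
clock: 9.52
position: [0.6386, 0.1113, 0.0973]
orientation: [-3.139, -0.106, -0.004]
wrist_force: [-0.3, -0.7, -3.1]
gripper_width: 0.39
grip_force: 53.6
```

Run:
```python
from h import *
go([.6378,.110,.060],-86.15)
from bench import readout; print(readout.get_state()["wrist_force"])
```

```text
t 9.53 pos [0.6386 0.1113 0.0973] dxyz [-0.001   0.0013  0.0373] drot [-0.01 -0.15  0.02]
[-0.2931758  -0.7063963  -3.14370857]
```

Call:
servo_tool --claw '[0.02, 0.02, 0.02, 0.02]' --xyz '[[-0.001, 0.001, 0.01], [-0.001, 0.001, 0.017], [-0.001, 0.001, 0.02], [-0.001, 0.001, 0.021]]' --delta_rot '[[0, 0, 0], [0, 0, 0], [0, 0, 0], [0, 0, 0]]'

```text
clock: 10.02
position: [0.6366, 0.1102, 0.0741]
orientation: [3.14, 0.106, -0.001]
wrist_force: [-0.2, 0.2, -2.9]
gripper_width: 0.394
grip_force: 53.7
```

Call:
servo_tool --claw '[0.02, 0.02, 0.02]' --xyz '[[0, 0, 0.006], [0, 0, 0.012], [0, 0, 0.012]]' --delta_rot '[[0, 0, 0], [0, 0, 0], [0, 0, 0]]'

```text
clock: 10.4
position: [0.6363, 0.1101, 0.0617]
orientation: [3.14, 0.106, -0.002]
wrist_force: [-0.5, -0.0, -3.0]
gripper_width: 0.396
grip_force: 53.7
```

Call:
servo_tool --claw '[0.02, 0.02, 0.02, 0.02, 0.02]' --xyz '[[0, 0, 0.008], [0, 0, 0.016], [0, 0, 0.022], [0, 0, 0.024], [0, 0, 0.024]]' --delta_rot '[[0, 0, 0], [0, 0, 0], [0, 0, 0], [0, 0, 0], [0, 0, 0]]'

```text
clock: 11.02
position: [0.6367, 0.1102, 0.0383]
orientation: [3.14, 0.106, -0.0]
wrist_force: [-0.0, -0.2, -3.8]
gripper_width: 0.391
grip_force: 53.7
```

Call:
servo_tool --claw '[0.02, 0.02, 0.02, 0.02]' --xyz '[[0, 0, 0.002], [0, 0, 0.004], [0, 0, 0.006], [0, 0, 0.006]]' --delta_rot '[[0, 0, 0], [0, 0, 0], [0, 0, 0], [0, 0, 0]]'

```text
clock: 11.52
position: [0.637, 0.1102, 0.0342]
orientation: [3.14, 0.106, 0.001]
wrist_force: [-5.0, -0.3, 11.6]
gripper_width: 0.393
grip_force: 56.0
```

Call:
servo_tool --claw '[0.05, 0.06, 0.07, 0.07, 0.07, 0.07, 0.07, 0.07, 0.07, 0.07]' --xyz '[[0, 0, 0], [0, 0, 0], [0, 0, 0], [0, 0, -0.03], [0, 0, -0.08], [0, 0, -0.12], [-0.06, 0, -0.12], [-0.12, 0, -0.12], [-0.14, 0, -0.12], [-0.14, 0, -0.12]]' --delta_rot '[[0, 0, 0], [0, 0, 0], [0, 0, 0], [0, 0, 0], [0, 0, 0], [0, 0, 0], [0, 0, 0], [0, 0, 0], [0, 0, 0], [0, 0, 0]]'

```text
clock: 12.78
position: [0.4961, 0.1007, 0.1527]
orientation: [3.14, 0.107, -0.0]
wrist_force: [1.3, 0.2, 0.1]
gripper_width: 0.822
grip_force: 0.0
```

Run:
```python
from h import *
from bench import imaging
f=wrist(); g=imaging.grab_frame("scene"); pickle.dump(f,open("w5.pkl","wb")); s=f["st"]; print(s["clock"],s["position"],s["gripper_width"],s["wrist_force"])
a=cv2.resize(f["image"][:260,100:460],(400,289)); b=cv2.resize(g["image"][160:300,220:400],(386,300),interpolation=cv2.INTER_CUBIC)
b=cv2.resize(b,(372,289)); cv2.imwrite("pics/w5.png",np.hstack([a,b])[:,:,::-1])
```

```text
12.775 [0.49608759 0.10066247 0.15269612] 0.8223415102527225 [1.27448181 0.16611654 0.05618423]
```

View pics/w5.png

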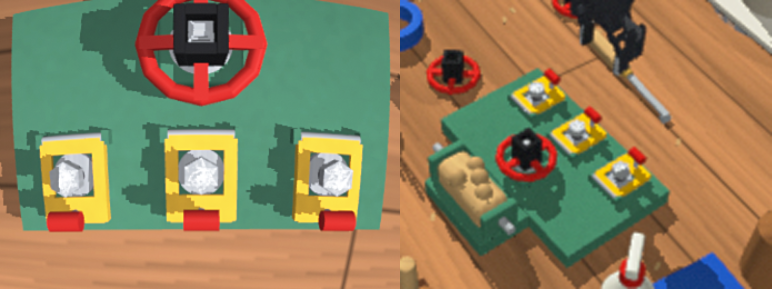

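The wheel sits on the spindle with the tip showing in its bore (left crop at (201,32)), and all three guards are shut. Next I tap the middle bolt with the fingers closed.

Run:
```python
from h import *
f=pickle.load(open("w5.pkl","rb")); h,s,v=hsv(f["image"])
for c,a,b in blobs(((h<5)|(h>175))&(s>180)&(v>80),60):
    if c[1]<120 and 240<c[0]<330:
        P=wplane(f,cv2.findContours(b.astype(np.uint8),0,2)[0][0][:,0],.057)[:,:2]; print("rim",cv2.minEnclosingCircle(P.astype(np.float32)))
    elif c[1]<230: print("red",c.round(1),a,wplane(f,c,.069)[0].round(4))
go([.5377,.1032,.050],-86.15)
```

```text
rim ((0.6379542350769043, 0.10915504395961761), 0.04779832810163498)
red [498.  104.7] 1791 [ 0.6101 -0.0897  0.069 ]
red [280.5 197.8] 550 [0.5069 0.1003 0.069 ]
red [158.4 199. ] 541 [0.4995 0.2044 0.069 ]
red [403.3 198.6] 554 [ 0.5141 -0.0045  0.069 ]
t 12.88 pos [0.4986 0.1009 0.1529] dxyz [0.039  0.0004 0.103 ] drot [-0.01 -0.11  0.03]
```

Call:
servo_tool --claw '[0, 0, 0, 0, 0, 0, 0, 0, 0]' --xyz '[[0.039, 0, 0.03], [0.039, 0, 0.03], [0.039, 0, 0.04], [0.039, 0, 0.06], [0.039, 0, 0.08], [0.039, 0, 0.095], [0.039, 0, 0.103], [0.039, 0, 0.108], [0.039, 0, 0.112]]' --delta_rot '[[0, 0, 0], [0, 0, 0], [0, 0, 0], [0, 0, 0], [0, 0, 0], [0, 0, 0], [0, 0, 0], [0, 0, 0], [0, 0, 0]]'

```text
clock: 14.0
position: [0.5364, 0.1034, 0.0406]
orientation: [-3.14, -0.106, -0.001]
wrist_force: [0.4, 0.4, 0.7]
gripper_width: 0.001
grip_force: 0.0
```

Call:
servo_tool --claw '[0, 0, 0, 0]' --xyz '[[0, 0, 0.003], [0, 0, 0.006], [0, 0, 0.008], [0, 0, 0.01]]' --delta_rot '[[0, 0, 0], [0, 0, 0], [0, 0, 0], [0, 0, 0]]'

```text
clock: 14.5
position: [0.5364, 0.1034, 0.0327]
orientation: [-3.14, -0.106, -0.001]
wrist_force: [-11.4, -2.2, 43.4]
gripper_width: -0.0
grip_force: 21.5
```

Firm contact at z≈0.034 with 43 N and no sinking, so the middle bolt is tight. Next is the right bolt (tool +y 105 mm), more gently.

Call:
servo_tool --claw '[0, 0, 0, 0, 0, 0, 0, 0]' --xyz '[[0, 0, -0.02], [0, 0, -0.035], [0, 0.055, -0.035], [0, 0.105, -0.035], [0, 0.105, -0.03], [0, 0.105, -0.015], [0, 0.105, -0.009], [0, 0.105, -0.006]]' --delta_rot '[[0, 0, 0], [0, 0, 0], [0, 0, 0], [0, 0, 0], [0, 0, 0], [0, 0, 0], [0, 0, 0], [0, 0, 0]]'

```text
clock: 15.5
position: [0.5425, -0.0004, 0.0356]
orientation: [-3.14, -0.109, 0.002]
wrist_force: [1.0, 0.2, -0.1]
gripper_width: 0.003
grip_force: 0.0
```

Call:
servo_tool --claw '[0, 0, 0]' --xyz '[[0, 0, 0.002], [0, 0, 0.004], [0, 0, 0.004]]' --delta_rot '[[0, 0, 0], [0, 0, 0], [0, 0, 0]]'

```text
clock: 15.88
position: [0.5432, -0.0013, 0.0325]
orientation: [3.14, 0.107, 0.0]
wrist_force: [-0.1, -0.6, 0.2]
gripper_width: 0.001
grip_force: 0.0
```

Call:
servo_tool --claw '[0, 0]' --xyz '[[0, 0, 0.002], [0, 0, 0.003]]' --delta_rot '[[0, 0, 0], [0, 0, 0]]'

```text
clock: 16.12
position: [0.5433, -0.0014, 0.0296]
orientation: [-3.14, -0.106, -0.001]
wrist_force: [0.0, 1.0, 1.8]
gripper_width: -0.005
grip_force: 1.0
```

Call:
servo_tool --claw '[0, 0]' --xyz '[[0, 0, 0.002], [0, 0, 0.003]]' --delta_rot '[[0, 0, 0], [0, 0, 0]]'

```text
clock: 16.38
position: [0.5433, -0.0014, 0.0264]
orientation: [-3.14, -0.106, -0.001]
wrist_force: [0.6, 1.9, 2.1]
gripper_width: 0.005
grip_force: 1.0
```

Call:
servo_tool --claw '[0, 0, 0]' --xyz '[[0, 0, 0.002], [0, 0, 0.003], [0, 0, 0.003]]' --delta_rot '[[0, 0, 0], [0, 0, 0], [0, 0, 0]]'

```text
clock: 16.75
position: [0.5436, -0.0014, 0.026]
orientation: [3.14, 0.106, 0.002]
wrist_force: [-8.0, 2.0, 30.8]
gripper_width: -0.001
grip_force: 15.5
```

The right bolt slid down from about z=0.0335 to 0.0265 (7 mm) at about 2 N and then bottomed out, so it is the loose one. Next I rise and go to its grip.

Run:
```python
from h import *
go([.5138,-.0035,.075],-86.15)
go([.5138,-.0035,.015],-86.15)
```

```text
t 16.75 pos [ 0.5436 -0.0014  0.026 ] dxyz [-0.0298  0.0001 -0.0491] drot [ 0.   -0.06  0.03]
t 16.75 pos [ 0.5436 -0.0014  0.026 ] dxyz [-0.0299  0.0001  0.0109] drot [ 0.   -0.06  0.03]
```

Call:
servo_tool --claw '[0, 0, 0.045, 0.045, 0.045, 0.045, 0.045]' --xyz '[[0, 0, -0.03], [0, 0, -0.06], [-0.03, 0, -0.06], [-0.03, 0, -0.06], [-0.03, 0, -0.06], [-0.03, 0, -0.06], [-0.03, 0, -0.06]]' --delta_rot '[[0, 0, 0], [0, 0, 0], [0, 0, 0], [0, 0, 0], [0, 0, 0], [0, 0, 0], [0, 0, 0]]'

```text
clock: 17.62
position: [0.5136, -0.0034, 0.0832]
orientation: [3.14, 0.106, -0.0]
wrist_force: [0.6, 0.2, 1.0]
gripper_width: 0.523
grip_force: 0.0
```

Run:
```python
from h import *
f=wrist(); pickle.dump(f,open("w6.pkl","wb")); h,s,v=hsv(f["image"]); st=f["st"];M=R.from_rotvec(st["orientation"]).as_matrix()
print(st["clock"],st["position"],st["gripper_width"],st["wrist_force"])
for c,a,b in blobs(((h<5)|(h>175))&(s>180)&(v>80),60):
    P=wplane(f,c,.069)[0]; ij=np.argwhere(b); print("red",c.round(1),a,ij.min(0),ij.max(0),P.round(4),"tool",((P-st["position"])@M).round(4))
for c,a,b in blobs((s<50)&(v>90),150): 
    if c[1]<330: print("grey",c.round(1),a,wplane(f,c,.062)[0].round(4))
cv2.imwrite("pics/w6.png",f["image"][:,:,::-1])
```

```text
17.625 [ 0.51359289 -0.0034305   0.08322962] 0.5233033906069096 [0.55112115 0.15847783 1.01887161]
red [136.3  67.7] 4579 [ 0 62] [114 186] [0.619  0.0888 0.069 ] tool [ 0.1114 -0.0849  0.0142]
red [450.1 102.5] 3606 [ 48 415] [157 506] [ 0.6123 -0.1025  0.069 ] tool [0.0917 0.1055 0.0142]
red [ 20.7 237.2] 560 [228   5] [247  36] [0.4999 0.2027 0.069 ] tool [ 2.000e-04 -2.066e-01  1.420e-02]
red [126. 241.] 903 [230 105] [252 146] [0.5072 0.0993 0.069 ] tool [ 0.0005 -0.103   0.0142]
red [280.8 242.6] 1002 [231 260] [254 302] [ 0.5145 -0.0046  0.069 ] tool [0.0008 0.0012 0.0142]
red [403.1 391.8] 200 [379 395] [402 415] [ 0.3729 -0.1245  0.069 ] tool [-0.1485  0.1113  0.0142]
grey [89.7 35.5] 341 [0.6452 0.1296 0.062 ]
grey [279.6 135.8] 507 [5.793e-01 5.000e-04 6.200e-02]
grey [132.7 141.7] 394 [0.5727 0.0933 0.062 ]
grey [ 27.7 153. ] 210 [0.566  0.1877 0.062 ]
grey [280.5 182. ] 2301 [ 0.5513 -0.002   0.062 ]
grey [133.2 186.6] 1995 [0.5433 0.094  0.062 ]
grey [ 26.7 192.7] 1245 [0.5351 0.1935 0.062 ]
grey [216.8 286.8] 516 [0.4747 0.0373 0.062 ]
grey [344.  286.7] 513 [ 0.4808 -0.0511  0.062 ]
```

View pics/w6.png

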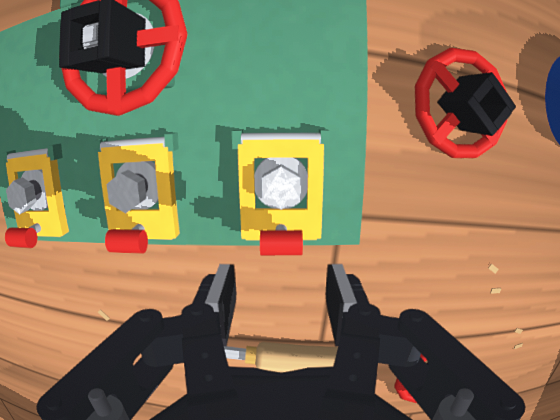

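The view shows the right guard's grip at (281,242), centred between the open fingers. The right bolt at (280,182) is visibly lower than the other two. Descending and pinching its ends.

Call:
servo_tool --claw '[0.045, 0.045, 0.045, 0.045, 0.02, 0.015, 0.01, 0.01, 0.01, 0.01]' --xyz '[[0.001, 0, 0.03], [0.001, 0, 0.055], [0.001, 0, 0.067], [0.001, 0, 0.067], [0.001, 0, 0.067], [0.001, 0, 0.067], [0.001, 0, 0.067], [0.001, 0, 0.067], [0.001, 0, 0.067], [0.001, 0, 0.067]]' --delta_rot '[[0, 0, 0], [0, 0, 0], [0, 0, 0], [0, 0, 0], [0, 0, 0], [0, 0, 0], [0, 0, 0], [0, 0, 0], [0, 0, 0], [0, 0, 0]]' --squeeze 30

```text
clock: 18.92
position: [0.5149, -0.0035, 0.0172]
orientation: [3.14, 0.106, 0.002]
wrist_force: [-0.8, -2.5, 6.4]
gripper_width: 0.294
grip_force: 31.0
```

Call:
servo_tool --claw '[0.01, 0.01, 0.01, 0.01, 0.01]' --xyz '[[0.004, 0, -0.0075], [0.009, 0, -0.0145], [0.015, 0, -0.0205], [0.022, 0, -0.026], [0.022, 0, -0.026]]' --delta_rot '[[0, 0, 0], [0, 0, 0], [0, 0, 0], [0, 0, 0], [0, 0, 0]]'

```text
clock: 19.55
position: [0.5357, -0.002, 0.043]
orientation: [3.14, 0.107, -0.003]
wrist_force: [-4.2, -3.2, 0.5]
gripper_width: 0.298
grip_force: 30.3
```

Call:
servo_tool --claw '[0.01, 0.01, 0.01, 0.01, 0.01, 0.01, 0.01, 0.01]' --xyz '[[0.0075, 0, -0.0045], [0.015, 0, -0.008], [0.0235, 0, -0.0105], [0.032, 0, -0.0125], [0.032, 0, -0.0125], [0.032, 0, -0.0125], [0.032, 0, -0.0125], [0.032, 0, -0.0125]]' --delta_rot '[[0, 0, 0], [0, 0, 0], [0, 0, 0], [0, 0, 0], [0, 0, 0], [0, 0, 0], [0, 0, 0], [0, 0, 0]]'

```text
clock: 20.55
position: [0.568, 0.0003, 0.0553]
orientation: [3.14, 0.106, 0.0]
wrist_force: [-4.3, -2.5, 5.4]
gripper_width: 0.296
grip_force: 31.2
```

Run:
```python
from h import *
f=wrist(); pickle.dump(f,open("w7.pkl","wb")); h,s,v=hsv(f["image"]); st=f["st"];M=R.from_rotvec(st["orientation"]).as_matrix()
print(st["clock"],st["position"],st["gripper_width"],st["wrist_force"],st["grip_force"])
P0=np.array([.5145,-.004,.067]); yw=np.radians(3.9); 
for c,a,b in blobs(((h<5)|(h>175))&(s>180)&(v>80),60):
    ij=np.argwhere(b); print("red",c.round(1),a,ij.min(0),ij.max(0),[(z,((wplane(f,c,z)[0]-st["position"])@M).round(3)) for z in(.067,.105)])
for c,a,b in blobs((h>20)&(h<32)&(s>190)&(v>100),100):
    ij=np.argwhere(b); print("yel",c.round(1),a,ij.min(0),ij.max(0))
from bench import imaging
g=imaging.grab_frame("scene"); h,s,v=hsv(g["image"])
for c,a,b in blobs(((h<4)|(h>176))&(s>200)&(v>90),15): print("S red",c.round(1),a)
for c,a,b in blobs((h>20)&(h<32)&(s>190)&(v>120),40): print("S yel",c.round(1),a)
```

```text
20.55 [5.67973355e-01 2.99065878e-04 5.53249425e-02] 0.2959181670901666 [-4.30315941 -2.54916567  5.39912192] 31.224923729896545
red [116.  124.3] 7911 [48 41] [208 173] [(0.067, array([ 0.078, -0.086, -0.012])), (0.105, array([ 0.079, -0.066, -0.05 ]))]
red [461.9 167.7] 3928 [113 425] [230 521] [(0.067, array([ 0.055,  0.102, -0.012])), (0.105, array([ 0.061,  0.078, -0.05 ]))]
red [280.5 308.9] 1958 [292 251] [325 310] [(0.067, array([-0.031,  0.001, -0.012])), (0.105, array([-0.005,  0.001, -0.05 ]))]
red [ 19.9 312.7] 557 [302   4] [324  36] [(0.067, array([-0.055, -0.209, -0.012])), (0.105, array([-0.023, -0.159, -0.05 ]))]
red [120.2 327.7] 584 [318 105] [340 144] [(0.067, array([-0.053, -0.108, -0.012])), (0.105, array([-0.022, -0.082, -0.05 ]))]
S red [304.9 162.1] 128
S red [245.6 197.2] 175
S red [313. 215.] 27
S red [280.6 238.5] 211
S red [334.4 234.9] 33
S red [331.  293.3] 47
S yel [283.6 205.3] 120
S yel [307.5 225.2] 163
S yel [328.8 245.1] 170
```

```bash
python3 -c "
from bench import ticket
print(ticket.job_done())"
```

```text
the job is handed in; nothing more can be done
None
```

I fitted the handwheel fully down on the spindle, found the loose bolt (the right one, which sank about 7 mm), and handed in holding its guard about 1.0 rad (57°) open by the grip; the left bolt was not tapped, and no verdict came back.

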